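Release a glued picture frame from the rack clamp

ROBOT

A 6-joint arm with a two-finger parallel gripper is mounted at the origin on the work surface. World frame = base frame: x ahead of the robot, y to its left, z up, the work surface at z = 0. Lengths are in m, angles in degrees, forces in N, time in s.
With the tool pointing down it reaches from about 0.4 to 0.825 m from the base axis. Payload 7 kg.
Tool frame: the origin (TCP) lies midway between the tips of the shut fingers; the grasp point (between the pads) lies r.grip_depth behind it (r.grip_depth is the distance from the TCP to the grasp point, in m); z points along the fingers, y is the line along which they close (so a half turn about z gives the same grasp; the last joint's range is limited). The gripper opens to 88 mm and grips with 3 to 60 N. Pads are 19 mm wide; open, the fingers measure 130 mm over their backs; the gripper's body (78 mm by 193 mm) begins 47 mm behind the grasp point.
Start: joints at [-57.233, 20.546, 0.682, 0, -70.136, -16.507], TCP at [0.189, -0.648, 0.227] pointing down, gripper open.
Joint ranges: [-176.03, 176.03], [-82.01, 121.73], [-58.28, 71.71], [-173.87, 95.51], [-174.79, -0.11], [-173.66, 173.66]. Speed limits (degrees/s): [136.94, 136.94, 172.46, 180, 180, 180].

INTERFACE

Orientations are given as [roll, pitch, yaw] about the fixed x, y, z axes, in that order (R = Rz(yaw) Ry(pitch) Rx(roll)).
In Python, from plant import r gives the robot as it stands.
- The arm moves only by the tool drive_effector, called as a command line: name --argument value ..., lists and objects as JSON in quotes. Schema: {"type":"object","properties":{"offsets":{"type":"array","items":{"type":"array","prefixItems":[{"type":"array","items":{"type":"number"},"minItems":3,"maxItems":3},{"type":"array","items":{"type":"number"},"minItems":3,"maxItems":3}],"minItems":2,"maxItems":2},"minItems":1,"maxItems":12},"aperture":{"type":"number"},"clamp_n":{"type":"number"},"only":{"type":"string"},"quiet":{"type":"boolean"},"lines":{"type":"string"}},"required":["offsets"],"additionalProperties":false}. offsets is a list of rows, 1 to 12 of them, each written [[dx, dy, dz], [rx, ry, rz]]: dx, dy, dz in fractions of the full range, 1 being 0.75 m, then a rotation vector rx, ry, rz in normalised numbers (1 is 120 degrees); each row is the pose to reach, as a shift and turn from the pose commanded when the call began, along the tool's axes at that moment; what a row does not reach only later rows make up. A row lasts 1/12 s, in which the tool goes at most 0.0417 m and 7.16 degrees, less where a joint would pass 70% of its speed; a pose out of reach is approached as far as the arm can. aperture is the finger opening in m, set as the call begins (left out keeps the last). The fingers move at their own pace and stop on an object; clamp_n is the grip in N (left out, the last holds). Time passes only in rows, so rows that do not move let the fingers close. The tool returns the time, the measured TCP pose, the force, the opening and the grip force at its end. only (a regular expression) keeps the lines of the reply that match it, lines (a string "A,B") keeps lines A to B, and quiet returns only ok. No shift or turn number may pass 1 either way. Input that does not fit is refused with a message, and nothing moves.
- r.get_state(): the state, without advancing time (a new reading comes with each control period).
- r.capture(name): name is "side" or "top" or "wrist"; returns a dict with "frame" (400x640x3 uint8, red, green, blue), "z_map" (400x640 float32, m along the optical axis (not along the pixel's ray), 0 where there is no reading), "fx", "fy", "cx", "cy" (pixels), "D" ([k1, k2, p1, p2, k3] as OpenCV has them; the pictures are not rectified), "cam_to_world" (4x4, takes a point from camera to world coordinates). Camera axes: x right, y down, z forward; pixel columns grow to the right and rows downward; lengths in m; the calibration is good to about 2 mm. A picture is of the moment at which its call begins.
- r.close_job(): hands the job in; it is judged then, once.
The state is a dict: "time_s": time; "joints": joint angles; "qd": joint speeds; "joint_torque": joint torques, N m; "tcp_pos": TCP position; "eef_rot": TCP orientation; "contact_force": force on the tool from outside, world axes, zero at the start; "moment": the same for the moment, N m; "gripper_width": finger opening in m; "gripper_force": force on a finger pad.
Only numpy, scipy, OpenCV 4.12 (cv2) and the standard library are available. Lean on these libraries where they do the work, as an engineer would, in place of code of your own. Each camera call takes 0.05 s, during which the arm holds its last target. There are 200 camera calls.

TASK

The glue in the small picture frame has set. Throw the clamp's red pawl lever right over so that the pawl stays clear of the teeth, then draw the toothed bar all the way back to its stop, and then slide the frame, keeping it flat on the board, out across the board until the whole of it lies on the cork-faced half. Leave the pawl thrown over and the bar drawn back, and do not disturb the two vases, the glue bottle or the brush.

Things in the scene. Friction and masses are not known exactly. Their poses are not given: they have to be found in the camera images.
- board: Fixed plywood gluing board, 320 x 380 x 12 mm, carrying a rack-and-pawl clamp. Origin: on the clamp's centre line at table level. Axes: x away from the robot, y to the left along the toothed bar towards its pull loop, z up; yaw within 15 degrees. Spans x -70..+250, y -280..+100 mm, top at z 12. A wooden stop fence stands at x -50..+50, y -266..-246, top z 42.
- cork (a point): Centre of the brown cork facing on the far part of the board, board (151, -90, 12) mm; it is flush and covers board x +55..+247, y -278..+98, with a thin dark inlay line along its near edge. Nothing of the clamp stands over it.
- pawl_pivot (a point): Pivot pin of the pawl, along board x, at board (0, 55, 58) mm, in the blue clamp head. Head: foot x -39..+39, y 12..80, top z 19; two cheeks at x +-9..16 with ears to z 67.
- pawl (a joint): Pawl with its red thumb lever. 0 rad: nose down in the teeth, so the bar cannot be withdrawn; the lever leans 45 degrees up towards board -y. Grows as the lever swings up and over towards board +y, to a stop at 2.0 where it leans to +y, 20 degrees above level. Swings freely (under 2 N) and falls to the side it leans to; past 1.0 rad it falls over to the stop and stays.
- lever_tip (a point): On the middle of the red grip near its end, 78 mm from the pivot; at the start at board (0, 0, 113) mm. The grip is a plastic paddle 24 mm wide (board x), 10 mm thick, 37 to 79 mm from the pivot. Beside it towards board -y the space above z 48 is free as far as the frame.
- bar (a joint): Sliding toothed steel bar, in m: 0 with its clamp pad on the frame; grows as the bar is withdrawn towards the board's +y, up to the stop at 0.070. Rubs with about 3 N. Square bar 14 mm, teeth on top (pitch 10 mm, 5 mm deep); the clamp pad on its front end is 60 wide (x), y -75..-60 at joint 0, top z 46.
- pull_loop (a point): Centre of the opening of the steel pull loop at the bar's rear end, at board (0, 193, 30) mm when the bar is at 0; moves with the bar. The loop lies level, made of 10 mm round steel, its axis 30 mm above the table, beyond the board's edge (bare table below). Opening 66 mm (x) by about 42 mm (y); its straight rear cross-bar has its axis 27 mm to board +y of this point.
- frame: The loose picture frame, bare wood without glass or back: 120 (its x) x 170 (its y) x 16 mm high, rails 22 mm wide, open window 76 x 126 mm in the middle. 110 to 210 g. Origin: centre of its underside. At the start it lies on the board square with it, at board (-8..+8, -160, 12) mm, between the fence and the clamp pad.
- near_right (a point): Underside corner of the frame at its own (-60, -85) mm: robot side, fence side.
- near_left (a point): Underside corner of the frame at its own (-60, +85) mm: robot side, clamp side.
- tall_vase: Slender white ceramic vase, 68 mm across, 130 mm high, standing loose. Origin: centre of its foot.
- squat_vase: Squat white ceramic vase with a thin neck, 86 mm across, 98 mm high, standing loose. Origin: centre of its foot.
- glue_bottle: White glue bottle with an orange cap, 48 mm across, 115 mm high, standing loose. Origin: centre of its foot.
- glue_brush: Flat glue brush with a wooden handle, 170 mm long, 42 mm wide, 20 mm high, lying loose on the table to the left of the board's far half. Origin: under its middle.

How it is judged (in metres and radians):
On the way, in this order (a step that is already met when the one before it is completed fails the run):
1. the pawl is thrown over, clear of the teeth, with the bar not yet drawn back (value of joint pawl above 1.6 rad and value of joint bar below 0.015 m), for 0.2 s.
2. the bar is drawn back to its stop, the frame still lying where it was clamped (value of joint bar above 0.062 m and value of joint pawl above 1.6 rad and distance of frame from where it was at the start of the episode below 0.03 m), for 0.2 s.
At the end, for the whole second after the job is handed in: The pawl is thrown over (joint above 1.6 rad), the bar is drawn back to its stop (joint above 60 mm), and the frame lies flat and still on the board with all four corners on the cork (5 mm tolerance). Vases, bottle and brush are where they were (within 30 mm) and upright (value of joint pawl above 1.6 rad and value of joint bar above 0.06 m and x of each of near_right, near_left in the frame of board above 0.05 m and x of frame in the frame of board below 0.193 m and y of frame in the frame of board between -0.2 and 0.018 m and angle between frame's own z axis and vertical below 0.06 rad and z of frame in the frame of board below 0.016 m and linear speed of frame below 0.01 m/s); the robot touches nothing.
It fails at once if the frame is lifted off the board or tipped (z of frame in the frame of board above 0.035 m or angle between frame's own z axis and vertical above 0.35 rad).
It fails at once if a vase, the glue bottle or the brush is moved or knocked over (distance of any of tall_vase, squat_vase, glue_bottle, glue_brush from where it was at the start of the episode above 0.03 m or angle between any of tall_vase, squat_vase, glue_bottle's own z axis and vertical above 0.5 rad).
It also fails if it takes over 58 s, if anything falls off the work surface, if the arm or the gripper's body presses on something with over 40 N, if the wrist force passes 120 N, or if a joint passes its speed limit or range.

## Working session

There is one attempt and no reset: what is moved stays moved. The work goes in short steps, Python scripts to look and compute and a tool call to move; the robot and the scene stay as the last step left them, time stands still between calls to the robot, and variables do not carry over. Pictures are saved under pics/ and viewed, at most 10 in all, crops included, and the job is handed in when it is done.

```bash
ls; mkdir -p pics
```

Run:
```python
from plant import r
import cv2,numpy as np
s=r.get_state();print(s,r.grip_depth)
for n in("top","side"):
    c=r.capture(n);cv2.imwrite(f"pics/{n}0.png",c["frame"][:,:,::-1]);np.savez(f"{n}0.npz",**c)
    print(n,c["fx"],c["cx"],c["cy"],c["D"],c["cam_to_world"].round(3).tolist())
```

```text
pics
plant.py
{'time_s': 0.0, 'joints': array([-5.72315756e+01,  2.05905314e+01,  6.34452108e-01, -2.04109104e-02,
       -7.01343751e+01, -1.65070907e+01]), 'qd': array([ 0.03396042,  0.05332766,  0.05339752,  0.094581  , -0.00214181,
       -0.05776367]), 'joint_torque': array([-1.33384838e-04, -5.82720816e+01,  2.93060714e+01,  6.99717432e+00,
        6.96364456e-03, -1.15057460e-04]), 'tcp_pos': array([ 0.18886123, -0.64754446,  0.22563711]), 'eef_rot': array([ 1.79907821e+02, -7.30690912e-03, -1.63745612e+02]), 'contact_force': array([-0.22779203,  0.51185089,  0.78592129]), 'moment': array([-0.00950425,  0.0116827 ,  0.02454399]), 'gripper_force': 0.0, 'gripper_width': 0.08746347319995108} 0.0188
top 438.3866628209551 324.68071129389335 200.27180337977205 [0.04142884 0.         0.         0.         0.        ] [[-0.002, -0.993, 0.118, 0.413], [-1.0, -0.0, -0.018, -0.021], [0.018, -0.118, -0.993, 1.295], [0.0, 0.0, 0.0, 1.0]]
side 492.4960341454541 325.55123271512065 202.29672938531533 [-0.01246955  0.          0.          0.          0.        ] [[-0.976, -0.17, 0.137, 0.428], [-0.217, 0.7, -0.68, 0.65], [0.02, -0.694, -0.72, 0.844], [0.0, 0.0, 0.0, 1.0]]
```

View pics/top0.png

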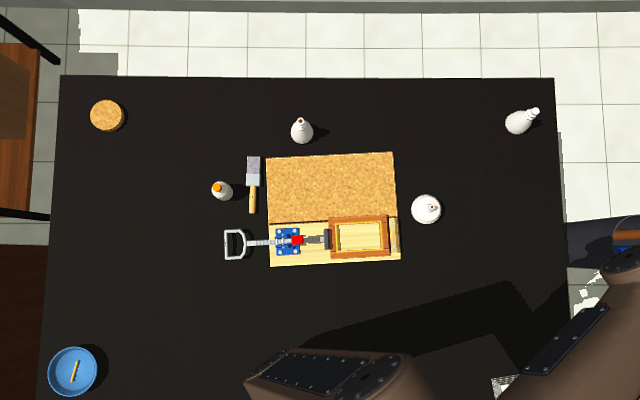

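View pics/side0.png

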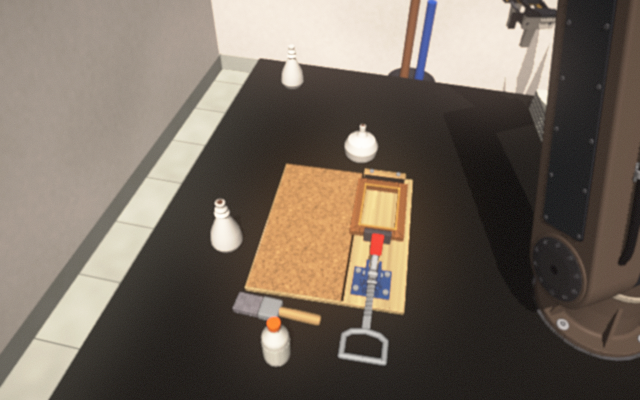

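The top view shows the board with corners near (265,157), (393,152), (400,260) and (270,266). The red lever is at (297,240), the loop at (236,243) and the frame at (360,236). The vases, bottle and brush sit around the far half.

Create h.py:
```python
import cv2,numpy as np
def cast(c,uv,z):
    K=np.array([[c["fx"],0,c["cx"]],[0,c["fy"],c["cy"]],[0,0,1]],float)
    p=cv2.undistortPoints(np.asarray(uv,float).reshape(-1,1,2),K,np.asarray(c["D"],float))[:,0]
    T=np.asarray(c["cam_to_world"]); d=np.c_[p,np.ones(len(p))]@T[:3,:3].T
    return T[:3,3]+d*((z-T[2,3])/d[:,2])[:,None]
def big(m): 
    cs,_=cv2.findContours(m.astype(np.uint8),cv2.RETR_EXTERNAL,cv2.CHAIN_APPROX_NONE); return max(cs,key=cv2.contourArea)
def hsv(c): return cv2.cvtColor(np.ascontiguousarray(c["frame"]),cv2.COLOR_RGB2HSV)
```

Run:
```python
from h import *
for n in("top","side"):
    c=dict(np.load(f"{n}0.npz"));H=hsv(c);h,s,v=cv2.split(H)
    print(n)
    roi=np.zeros(h.shape,bool)
    if n=="top": roi[140:275,260:410]=1
    else: roi[155:315,240:420]=1
    m=((h>5)&(h<35)&(s>50)&(v>90)&roi).astype(np.uint8)
    m=cv2.morphologyEx(m,cv2.MORPH_CLOSE,np.ones((7,7)));m=cv2.morphologyEx(m,cv2.MORPH_OPEN,np.ones((5,5)))
    W=cast(c,big(m)[:,0],.012)[:,:2]
    rc=cv2.minAreaRect((W*1000).astype(np.float32));print("board",rc,cv2.boxPoints(rc).round().tolist())
    for nm,mm,z in(("blue",(h>100)&(h<130)&(s>120)&(v>60)&roi,.019),("red",((h<4)|(h>176))&(s>180)&(v>120)&roi,.113)):
        W=cast(c,big(mm)[:,0],z)[:,:2]*1000;rc=cv2.minAreaRect(W.astype(np.float32));print(nm,rc,mm.sum(),W.mean(0))
    # depth-based things
    Z=c["z_map"];vv,uu=np.nonzero(Z>0)
    K=np.array([[c["fx"],0,c["cx"]],[0,c["fy"],c["cy"]],[0,0,1]],float)
    p=cv2.undistortPoints(np.c_[uu,vv].astype(float).reshape(-1,1,2),K,c["D"].astype(float))[:,0]
    P=(np.c_[p,np.ones(len(p))]*Z[vv,uu][:,None])@c["cam_to_world"][:3,:3].T+c["cam_to_world"][:3,3]
    Zm=np.zeros(Z.shape);Zm[vv,uu]=P[:,2]
    X=np.zeros(Z.shape+(3,));X[vv,uu]=P
    mm=((h<4)|(h>176))&(s>180)&(v>120)&roi
    print("red cloud",np.median(X[mm],0),X[mm].min(0),X[mm].max(0))
    np.save(n+"X.npy",X)
    g=roi*0
    # loop: grey pixels outside the board
    r2=np.zeros(h.shape,bool)
    if n=="top": r2[222:265,218:262]=1
    else: r2[322:370,330:395]=1
    mm=(v>90)&(s<60)&r2; cc=big(mm);W=cast(c,cc[:,0],.03)[:,:2]*1000
    print("loop",cv2.minAreaRect(W.astype(np.float32)),W.min(0),W.max(0))
```

```text
top
board ((544.4186401367188, -67.09005737304688), (321.6560974121094, 381.69757080078125), 3.1390912532806396) [[373.0, 115.0], [394.0, -266.0], [715.0, -249.0], [695.0, 132.0]]
blue ((470.6598205566406, 65.82774353027344), (27.273656845092773, 68.37862396240234), 5.085974216461182) 354 [471.49371849  69.05082944]
red ((449.1232604980469, 32.56432342529297), (21.40317153930664, 29.502248764038086), 0.26678964495658875) 93 [447.94164325  32.24870225]
red cloud [0.44909549 0.03163406 0.10586014] [0.4383422  0.01765465 0.04415174] [0.45992436 0.05135122 0.12037034]
loop ((438.8330383300781, 190.18408203125), (85.38829803466797, 105.15741729736328), 1.5344730615615845) [395.50184773 137.62713436] [480.71306429 243.82361926]
side
board ((544.7833862304688, -72.36994934082031), (323.6957092285156, 411.8675537109375), 3.077815055847168) [[372.0, 125.0], [394.0, -287.0], [717.0, -269.0], [695.0, 142.0]]
blue ((418.2199401855469, 62.80693817138672), (14.22008228302002, 25.61159324645996), 8.003422737121582) 128 [418.46379997  62.84049775]
red ((447.7341613769531, 44.030452728271484), (21.635238647460938, 48.876739501953125), 4.458845138549805) 212 [448.58288853  44.11921469]
red cloud [0.44879185 0.03448799 0.10261604] [0. 0. 0.] [0.46014579 0.04946616 0.11768153]
loop ((439.852783203125, 205.140869140625), (87.73262786865234, 80.89635467529297), 3.340649366378784) [394.78068085 164.33068632] [483.28006115 247.21203755]
```

Add to h.py:
```python
from scipy.spatial.transform import Rotation as Ro
YAW=3.1; O=np.array([.4497,.0179,0.])
B=Ro.from_euler('z',YAW,degrees=True)
def delta(r,loc_mm,yaw):
    "shift/turn in tool axes from the measured pose to board point, tool down at board yaw"
    s=r.get_state();R=Ro.from_euler('xyz',s["eef_rot"],degrees=True)
    t=O+B.apply(np.array(loc_mm)/1000)
    G=Ro.from_euler('xyz',[180,0,YAW+yaw],degrees=True)
    return R.inv().apply(t-s["tcp_pos"]).round(4),(R.inv()*G).as_rotvec(degrees=True).round(1)
def loc(r): return (B.inv().apply(r.get_state()["tcp_pos"]-O)*1000).round(1)
```

Run:
```python
from h import *
from plant import r
print(delta(r,[0,-40,220],-90),loc(r))
```

```text
(array([-0.4276,  0.5269,  0.0064]), array([  0.1,   0. , -76.8])) [-296.4 -650.4  225.7]
```

The rows are not in the units I measure in: shifts go in shares of 0.75 m and turns go in shares of 120 degrees. I convert before sending: 0.43 m / 0.75 = 0.5733, 0.39 m / 0.75 = 0.52, -76.8 degrees / 120 = -0.64.

drive_effector --offsets '[[[-0.0533,0.0667,0],[0,0,-0.05]],[[-0.1067,0.1333,0],[0,0,-0.1083]],[[-0.1467,0.1867,0],[0,0,-0.1667]],[[-0.1867,0.2267,0],[0,0,-0.2167]],[[-0.2267,0.28,0],[0,0,-0.2667]],[[-0.2667,0.3333,0],[0,0,-0.3167]],[[-0.3067,0.3867,0],[0,0,-0.3667]],[[-0.3467,0.4267,0],[0,0,-0.4167]],[[-0.3867,0.48,0],[0,0,-0.4667]],[[-0.4267,0.52,0],[0,0,-0.5167]],[[-0.4667,0.5733,0],[0,0,-0.575]],[[-0.4667,0.5733,0],[0,0,-0.64]]]' --aperture 0 --clamp_n 10

```text
time_s: 1.1
tcp_pos: [0.3832, -0.1854, 0.2267]
eef_rot: [-180.0, 0.0, -87.2]
contact_force: [1.4, -1.5, 0.8]
gripper_width: 0.0131
gripper_force: 0.0
```

Run:
```python
from h import *
from plant import r
print(delta(r,[0,-40,200],-90),loc(r))
```

```text
(array([-0.1598, -0.0764,  0.0268]), array([-0. ,  0. , -0.3])) [ -77.4 -199.4  226.7]
```

To row units: -0.16 m / 0.75 = -0.2133, 0.126 m / 0.75 = 0.168.

drive_effector --offsets '[[[-0.0533,-0.0267,0],[0,0,0]],[[-0.1067,-0.0533,0],[0,0,0]],[[-0.16,-0.08,0.0133],[0,0,0]],[[-0.2133,-0.1013,0.0267],[0,0,0]],[[-0.2133,-0.1013,0.0667],[0,0,0]],[[-0.2133,-0.1013,0.1067],[0,0,0]],[[-0.2133,-0.1013,0.1467],[0,0,0]],[[-0.2133,-0.1013,0.168],[0,0,0]],[[-0.2133,-0.1013,0.168],[0,0,0]],[[-0.2133,-0.1013,0.168],[0,0,0]]]'

```text
time_s: 1.93
tcp_pos: [0.4519, -0.0245, 0.1002]
eef_rot: [179.9, -0.1, -87.6]
contact_force: [0.5, 0.3, 0.5]
gripper_width: 0.0003
gripper_force: 0.0
```

Run:
```python
from h import *
from plant import r
print(loc(r),r.get_state()["contact_force"])
c=r.capture("side");cv2.imwrite("pics/s1.png",cv2.resize(c["frame"][150:390,230:430,::-1],None,fx=2.5,fy=2.5))
```

```text
[-1.000e-01 -4.240e+01  1.002e+02] [0.48620498 0.33881871 0.46277707]
```

View pics/s1.png

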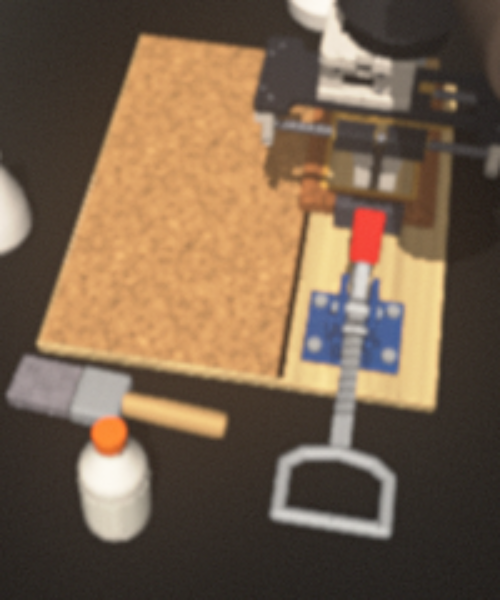

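The closed fingers at crop (375,165) are lined up behind the red lever at (367,235). The view is clear for the push.

To row units: -0.112 m / 0.75 = -0.1493, -0.105 m / 0.75 = -0.14.

drive_effector --offsets '[[[-0.016,0,0],[0,0,0]],[[-0.032,0,0],[0,0,0]],[[-0.048,0,0],[0,0,0]],[[-0.064,0,0],[0,0,0]],[[-0.08,0,0],[0,0,0]],[[-0.096,0,0],[0,0,0]],[[-0.112,0,0],[0,0,0]],[[-0.128,0,0],[0,0,0]],[[-0.14,0,0],[0,0,0]],[[-0.1493,0,0],[0,0,0]],[[-0.1493,0,0],[0,0,0]],[[-0.1493,0,0],[0,0,0]]]'

```text
time_s: 2.98
tcp_pos: [0.4478, 0.0879, 0.1011]
eef_rot: [-180.0, 0.0, -87.5]
contact_force: [-0.7, -0.2, -0.0]
gripper_width: 0.0007
gripper_force: 0.0
```

Run:
```python
from h import *
from plant import r
print(loc(r),r.get_state()["contact_force"])
c=r.capture("side");cv2.imwrite("pics/s2.png",cv2.resize(c["frame"][150:390,230:430,::-1],None,fx=2.5,fy=2.5))
```

```text
[  1.9  70.  101.1] [-0.74990764 -0.24465084 -0.02245367]
```

View pics/s2.png

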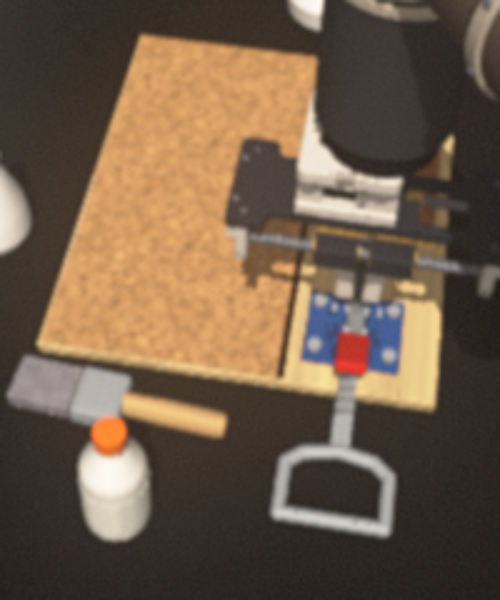

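The red lever is now at (352,352), beyond the blue head, so the pawl is over. The pull loop opening is at (335,490) and the bottle at (115,480). I'll check the loop centre and the bottle's clearance.

Run:
```python
from h import *
from plant import r
for n in("top","side"):
    c=r.capture(n);h,s,v=cv2.split(hsv(c))
    def L(uv,z): return (B.inv().apply(cast(c,uv,z)-O)*1000)
    r2=np.zeros(h.shape,bool)
    if n=="top": r2[222:265,218:262]=1
    else: r2[322:370,330:395]=1
    m=((v>90)&(s<60)&r2).astype(np.uint8)
    cs,hi=cv2.findContours(m,cv2.RETR_CCOMP,cv2.CHAIN_APPROX_NONE)
    for k,q in zip(cs,hi[0]):
        if q[3]>=0 and cv2.contourArea(k)>60: p=L(k[:,0],.03);print(n,"hole",p.min(0),p.max(0))
    r3=np.zeros(h.shape,bool)
    if n=="top": r3[175:205,200:235]=1
    else: r3[310:335,255:295]=1
    k=big((h>5)&(h<18)&(s>150)&r3);p=L(k[:,0],.11);print(n,"cap",p.mean(0))
print(delta(r,[0,193,160],-90))
```

```text
top cap [151.42409131 215.57176705 110.        ]
side hole [-34.37938295 170.95888829  30.        ] [ 33.98442685 215.96800702  30.        ]
side cap [153.63557133 225.96470128 110.        ]
(array([-0.1236,  0.0031, -0.0594]), array([ 0. , -0. , -0.7]))
```

drive_effector --offsets '[[[0,0.004,-0.04],[0,0,0]],[[0,0.0067,-0.08],[0,0,0]],[[-0.0533,0.0133,-0.08],[0,0,0]],[[-0.1067,0.0133,-0.08],[0,0,0]],[[-0.1533,0.0133,-0.08],[0,0,0]],[[-0.16,0.0133,-0.0533],[0,0,0]],[[-0.16,0.0133,0],[0,0,0]],[[-0.16,0.0133,0],[0,0,0]],[[-0.16,0.0133,0],[0,0,0]]]'

```text
time_s: 3.88
tcp_pos: [0.4314, 0.2056, 0.0994]
eef_rot: [179.8, -0.2, -87.6]
contact_force: [0.8, 0.3, 0.6]
gripper_width: 0.0006
gripper_force: 0.0
```

Run:
```python
from h import *
from plant import r
print(loc(r),r.get_state()["contact_force"],delta(r,[-6,193,20],-90))
```

```text
[ -8.1 188.4  99.4] [0.78987263 0.27870486 0.63816685] (array([-0.0049, -0.0023,  0.0794]), array([ 0.2, -0.2, -0.7]))
```

To row units: 0.079 m / 0.75 = 0.1053, 0.07 m / 0.75 = 0.0933.

drive_effector --offsets '[[[-0.0067,-0.0027,0.0267],[0,0,0]],[[-0.0067,-0.0027,0.0533],[0,0,0]],[[-0.0067,-0.0027,0.0733],[0,0,0]],[[-0.0067,-0.0027,0.0933],[0,0,0]],[[-0.0067,-0.0027,0.1053],[0,0,0]],[[-0.0067,-0.0027,0.1053],[0,0,0]],[[-0.0067,-0.0027,0.1053],[0,0,0]]]'

```text
time_s: 4.47
tcp_pos: [0.435, 0.2123, 0.0226]
eef_rot: [-180.0, 0.0, -87.6]
contact_force: [0.6, 0.8, 0.6]
gripper_width: 0.0004
gripper_force: 0.0
```

Run:
```python
from h import *
from plant import r
print(loc(r),r.get_state()["contact_force"])
```

```text
[ -4.2 194.9  22.6] [0.58520919 0.76472255 0.59215808]
```

To row units: -0.076 m / 0.75 = -0.1013, -0.072 m / 0.75 = -0.096.

drive_effector --offsets '[[[-0.008,0,0],[0,0,0]],[[-0.016,0,0],[0,0,0]],[[-0.024,0,0],[0,0,0]],[[-0.0333,0,0],[0,0,0]],[[-0.0427,0,0],[0,0,0]],[[-0.052,0,0],[0,0,0]],[[-0.0613,0,0],[0,0,0]],[[-0.0707,0,0],[0,0,0]],[[-0.08,0,0],[0,0,0]],[[-0.0893,0,0],[0,0,0]],[[-0.096,0,0],[0,0,0]],[[-0.1013,0,0],[0,0,0]]]'

```text
time_s: 5.47
tcp_pos: [0.4307, 0.2886, 0.0213]
eef_rot: [180.0, -0.0, -87.6]
contact_force: [-1.2, -2.7, 1.6]
gripper_width: 0.0003
gripper_force: 1.4
```

drive_effector --offsets '[[[-0.0027,0,0],[0,0,0]],[[-0.0053,0,0],[0,0,0]],[[-0.0053,0,0],[0,0,0]],[[-0.0053,0,0],[0,0,0]]]'

```text
time_s: 5.8
tcp_pos: [0.4308, 0.292, 0.0214]
eef_rot: [180.0, -0.0, -87.6]
contact_force: [-0.4, -1.6, -1.1]
gripper_width: 0.0008
gripper_force: 1.0
```

Run:
```python
from h import *
from plant import r
print(loc(r),r.get_state()["contact_force"])
```

```text
[ -4.1 274.7  21.4] [-0.42601638 -1.58305575 -1.12963425]
```

Inch further until the force rises.

To row units: -0.004 m / 0.75 = -0.0053, -0.002 m / 0.75 = -0.0027.

drive_effector --offsets '[[[-0.0027,0,0],[0,0,0]],[[-0.0053,0,0],[0,0,0]],[[-0.0053,0,0],[0,0,0]]]'

```text
time_s: 6.05
tcp_pos: [0.4304, 0.2924, 0.0213]
eef_rot: [179.9, -0.3, -87.6]
contact_force: [7.3, -15.4, 4.5]
gripper_width: 0.0007
gripper_force: 8.0
```

drive_effector --offsets '[[[-0.002,0,0],[0,0,0]],[[-0.004,0,0],[0,0,0]],[[-0.004,0,0],[0,0,0]]]'

```text
time_s: 6.3
tcp_pos: [0.4303, 0.2927, 0.0212]
eef_rot: [179.8, -0.6, -87.6]
contact_force: [11.4, -26.7, 9.0]
gripper_width: 0.0003
gripper_force: 13.4
```

Run:
```python
from h import *
from plant import r
print(loc(r),r.get_state()["contact_force"])
c=r.capture("side");h,s,v=cv2.split(hsv(c))
cv2.imwrite("pics/s3.png",cv2.resize(c["frame"][160:400,230:430,::-1],None,fx=2.5,fy=2.5))
```

```text
[ -4.5 275.4  21.2] [ 11.36387797 -26.69970658   8.97156756]
```

View pics/s3.png

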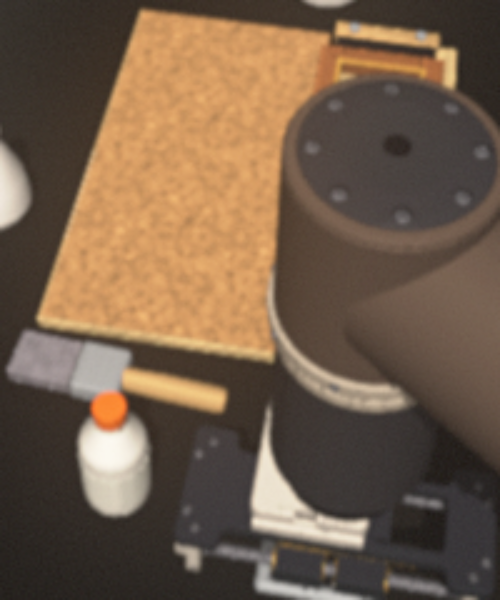

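The hand is at the hard stop: the force rose with no further motion, at about 70 mm of travel. Back off, lift, and go to the frame.

To row units: -0.16 m / 0.75 = -0.2133, 0.018 m / 0.75 = 0.024.

drive_effector --offsets '[[[0.012,0,0],[0,0,0]],[[0.024,0,0],[0,0,0]],[[0.024,0,0],[0,0,0]],[[0.024,0,-0.04],[0,0,0]],[[0.024,0,-0.0933],[0,0,0]],[[0.024,0,-0.1467],[0,0,0]],[[0.024,0,-0.1867],[0,0,0]],[[0.024,0,-0.2133],[0,0,0]],[[0.024,0,-0.2133],[0,0,0]]]'

```text
time_s: 7.1
tcp_pos: [0.4336, 0.2841, 0.1872]
eef_rot: [-179.6, 0.4, -87.5]
contact_force: [0.7, 1.2, 0.3]
gripper_width: 0.0006
gripper_force: 0.0
```

Run:
```python
from h import *
from plant import r
print(loc(r),r.get_state()["contact_force"],delta(r,[0,-160,140],0),delta(r,[0,-160,140],-180))
c=r.capture("top");h,s,v=cv2.split(hsv(c));cv2.imwrite("pics/t3.png",cv2.resize(c["frame"][130:280,200:450,::-1],None,fx=3,fy=3))
roi=np.zeros(h.shape,bool);roi[210:262,322:396]=1
L=lambda uv,z:B.inv().apply(cast(c,uv,z)-O)*1000
k=big((h>5)&(h<18)&(s>140)&(v>60)&(v<190)&roi);p=L(k[:,0],.028)
print(cv2.minAreaRect(p[:,:2].astype(np.float32)))
```

```text
[ -1.7 266.7 187.2] [0.70276002 1.19573738 0.34888808] (array([ 0.427 , -0.0059,  0.044 ]), array([ -0.7,   0. , -90.6])) (array([ 0.427 , -0.0059,  0.044 ]), array([ 0. ,  0.7, 89.4]))
((4.211681365966797, -92.34864044189453), (108.61905670166016, 52.56863021850586), 9.025053024291992)
```

View pics/t3.png

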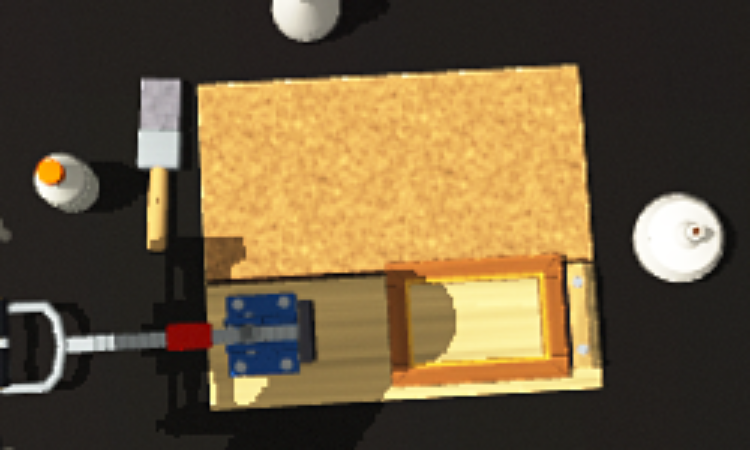

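The top view shows the bar drawn back (pad at (307,330), against the head) and the red lever over at (188,336). The frame is unmoved, with its window centre at about crop (479,321).

To row units: 0.427 m / 0.75 = 0.5693, 0.39 m / 0.75 = 0.52, 84 degrees / 120 = 0.7.

drive_effector --offsets '[[[0.0467,0,0],[0,0,0.0583]],[[0.0933,0,0],[0,0,0.1167]],[[0.14,0,0],[0,0,0.175]],[[0.1867,0,0],[0,0,0.2333]],[[0.2333,0,0],[0,0,0.2917]],[[0.28,0,0],[0,0,0.35]],[[0.3333,0,0],[0,0,0.4083]],[[0.38,0,0],[0,0,0.4667]],[[0.4267,0,0],[0,0,0.525]],[[0.4733,0,0],[0,0,0.5833]],[[0.52,0,0],[0,0,0.6417]],[[0.5693,-0.008,0.0267],[0,0,0.7]]]' --aperture 0.07 --clamp_n 10

```text
time_s: 8.15
tcp_pos: [0.457, -0.1459, 0.1643]
eef_rot: [-180.0, 0.3, -171.9]
contact_force: [2.1, 0.1, 0.0]
gripper_width: 0.0688
gripper_force: 0.0
```

drive_effector --offsets '[[[0,0,0],[0,0,0.025]],[[0,0,0],[0,0,0.0458]],[[0,0,0],[0,0,0.0458]]]'

```text
time_s: 8.4
tcp_pos: [0.4549, -0.1451, 0.1606]
eef_rot: [180.0, -0.1, -177.3]
contact_force: [0.1, 0.6, -0.1]
gripper_width: 0.0698
gripper_force: 0.0
```

Run:
```python
from h import *
from plant import r
print(loc(r),r.get_state()["contact_force"])
c=dict(np.load("top0.npz"))
L=lambda uv,z:B.inv().apply(cast(c,uv,z)-O)*1000
q=np.array([[408,282],[542,274],[553,358],[412,370],[388,265],[566,253],[571,372],[390,386]])/3.+[200,130]
print(L(q,.028).round())
print(delta(r,[0,-160,60],-180))
```

```text
[  -3.6 -163.1  160.6] [ 0.1469397   0.59983104 -0.10744146]
[[  40.  -98.   28.]
 [  41. -228.   28.]
 [ -40. -232.   28.]
 [ -44.  -97.   28.]
 [  57.  -79.   28.]
 [  60. -252.   28.]
 [ -55. -249.   28.]
 [ -58.  -75.   28.]]
(array([-0.0037,  0.0031,  0.1006]), array([ 0. , -0.1, -0.4]))
```

To row units: 0.141 m / 0.75 = 0.188, 0.14 m / 0.75 = 0.1867.

drive_effector --offsets '[[[-0.004,0,0.0467],[0,0,0]],[[-0.004,0,0.0933],[0,0,0]],[[-0.004,0,0.1333],[0,0,0]],[[-0.004,0,0.1533],[0,0,0]],[[-0.004,0,0.1667],[0,0,0]],[[-0.004,0,0.1773],[0,0,0]],[[-0.004,0,0.1867],[0,0,0]],[[-0.004,0,0.188],[0,0,0]],[[-0.004,0,0.188],[0,0,0]]]' --aperture 0.062

```text
time_s: 9.15
tcp_pos: [0.4584, -0.1441, 0.0209]
eef_rot: [-180.0, -0.0, -177.0]
contact_force: [-0.8, -0.9, -0.3]
gripper_width: 0.062
gripper_force: 0.0
```

Run:
```python
from h import *
from plant import r
print(loc(r),r.get_state()["contact_force"],delta(r,[145,-162,18],-180))
```

```text
[-1.000e-01 -1.622e+02  2.090e+01] [-0.76418184 -0.87768528 -0.25997443] (array([-0.1451,  0.0006,  0.0029]), array([-0. , -0. , -0.1]))
```

To row units: -0.09 m / 0.75 = -0.12, -0.083 m / 0.75 = -0.1107.

drive_effector --offsets '[[[-0.0133,0,0.0027],[0,0,0]],[[-0.0253,0,0.004],[0,0,0]],[[-0.0333,0,0.004],[0,0,0]],[[-0.04,0,0.004],[0,0,0]],[[-0.048,0,0.004],[0,0,0]],[[-0.0573,0,0.004],[0,0,0]],[[-0.068,0,0.004],[0,0,0]],[[-0.0787,0,0.004],[0,0,0]],[[-0.0893,0,0.004],[0,0,0]],[[-0.1,0,0.004],[0,0,0]],[[-0.1107,0,0.004],[0,0,0]],[[-0.12,0,0.004],[0,0,0]]]'

```text
time_s: 10.15
tcp_pos: [0.5491, -0.1397, 0.0179]
eef_rot: [-180.0, 0.0, -177.1]
contact_force: [-0.8, 0.3, 0.8]
gripper_width: 0.0623
gripper_force: 0.6
```

Run:
```python
from h import *
from plant import r
print(loc(r),r.get_state()["contact_force"])
c=r.capture("side");cv2.imwrite("pics/s4.png",cv2.resize(c["frame"][120:360,230:430,::-1],None,fx=2.5,fy=2.5))
```

```text
[  90.8 -162.8   17.9] [-0.8251245   0.25712983  0.82822356]
```

View pics/s4.png

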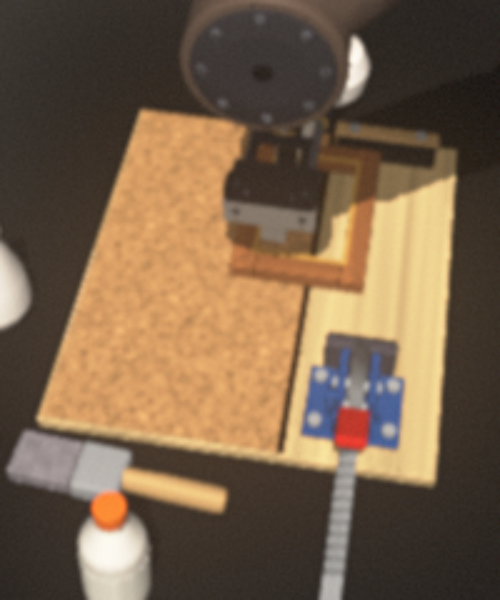

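The frame at (300,220) is sliding out square and flat, half over the cork. The lever and bar are unchanged.

To row units: -0.089 m / 0.75 = -0.1187, -0.086 m / 0.75 = -0.1147.

drive_effector --offsets '[[[-0.0107,0,0],[0,0,0]],[[-0.0213,0,0],[0,0,0]],[[-0.032,0,0],[0,0,0]],[[-0.0427,0,0],[0,0,0]],[[-0.0533,0,0],[0,0,0]],[[-0.064,0,0],[0,0,0]],[[-0.0747,0,0],[0,0,0]],[[-0.0853,0,0],[0,0,0]],[[-0.096,0,0],[0,0,0]],[[-0.1067,0,0],[0,0,0]],[[-0.1147,0,0],[0,0,0]],[[-0.1187,0,0],[0,0,0]]]'

```text
time_s: 11.2
tcp_pos: [0.6381, -0.1351, 0.0179]
eef_rot: [-180.0, 0.0, -177.1]
contact_force: [-1.3, 0.1, 0.7]
gripper_width: 0.062
gripper_force: 0.6
```

drive_effector --offsets '[[[0,0,0],[0,0,0]],[[0.008,0,0],[0,0,0]],[[0.016,0,0],[0,0,0]],[[0.016,0,-0.04],[0,0,0]],[[0.016,0,-0.0933],[0,0,0]],[[0.016,0,-0.1467],[0,0,0]],[[0.016,0,-0.2],[0,0,0]],[[0.0533,0,-0.2533],[0,0,0]],[[0.1067,0,-0.2533],[0,0,0]],[[0.16,0,-0.2533],[0,0,0]],[[0.2133,0,-0.2533],[0,0,0]],[[0.2133,0,-0.2533],[0,0,0]]]'

```text
time_s: 12.2
tcp_pos: [0.4691, -0.1436, 0.208]
eef_rot: [179.9, -0.1, -177.2]
contact_force: [-0.6, 0.8, -1.1]
gripper_width: 0.0622
gripper_force: 0.0
```

Run:
```python
from h import *
from plant import r
print(loc(r),r.get_state()["contact_force"])
for n in("side","top"):
    c=r.capture(n);cv2.imwrite(f"pics/{n}5.png",cv2.resize(c["frame"][100:340,220:460,::-1],None,fx=2.4,fy=2.4))
```

```text
[  10.6 -162.3  208. ] [-0.62135335  0.81678897 -1.11299543]
```

View pics/side5.png

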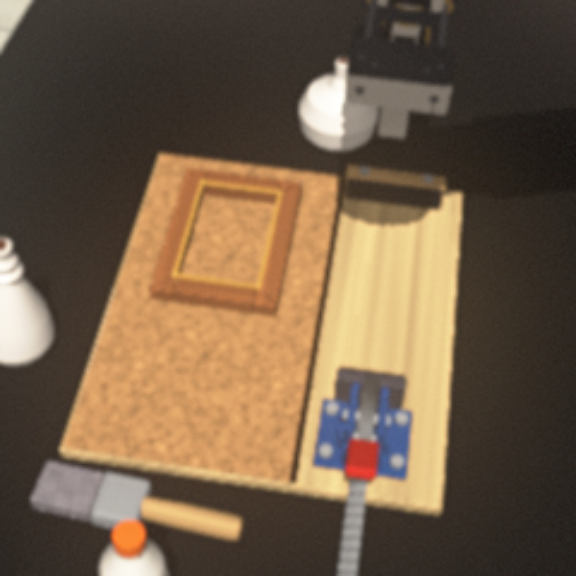

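View pics/top5.png

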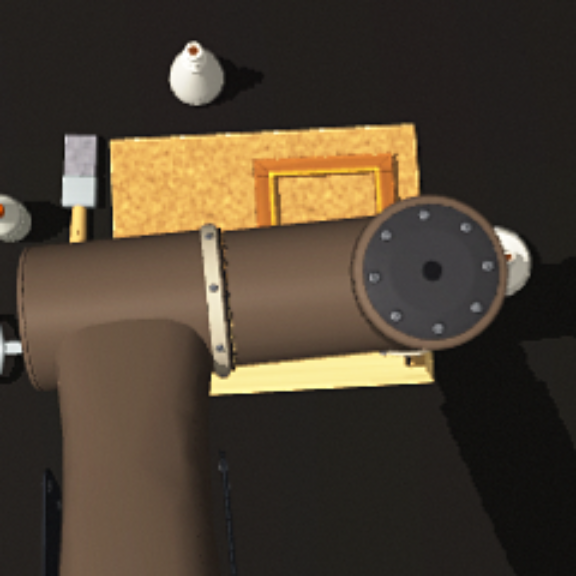

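The frame lies flat and wholly on the cork at (230,240), with its near edge clear of the inlay line. The lever is over at (362,458), the bar is back, and the vases, bottle and brush look untouched. Handing in.

```bash
python3 -c "
from plant import r
print(r.close_job())"
```

```text
the job is handed in; nothing more can be done
None
```

I handed the job in at about 12 s: the pawl is thrown over, the bar is drawn back to its stop, and the frame lies flat and wholly on the cork; the vases, bottle and brush look undisturbed in the last pictures, and `close_job()` gave no verdict.

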